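# Hold the photo-stand bolt while the nut driver runs

## Task

In the field lab, the little electric nut driver on the photo stand is dragging the brass bolt round with the nut. Lift the steel callipers with the yellow grip up off the peg and out of the gap behind the blue bracket and set them in the orange basket, then reach down into that gap, grip the hidden bolt head between the two fingers and stop it turning; finish while still gripping it firmly. Leave the glue bottle, the big loose sherd and the tray of sherds where they are.

Things in the scene. Friction and masses are not known exactly. Their poses are not given: they have to be found in the camera images.
- stand: clamp block of the photo stand, fixed on the table. Origin on the table top straight below the bolt axis, midway across the gap; x = bolt axis, away from the robot at yaw 0; y along the gap; z up. Dark foot plate x -95..55, y -78..112, 8 high. Orange nut driver in front of the bracket: x -107..-52, y +-19, up to z 81
- gap (a point): middle of the gap at its top, z 85, above the stand's origin. The gap is 42 wide (stand x -21..21), open at the top and both ends, 77 deep down to the foot. Towards the robot: blue bracket plate, x -27..-21, y -70..110, top z 85. Beyond: aluminium rear rail, x 21..51, same y and top
- peg (a point): point on the axis of the level steel peg, 10 diameter, that sticks out of the rear rail across the gap (stand x 21 to -17) at stand y +64, z 76
- bolt_head (a point): centre of the brass hex bolt head, hidden behind the blue bracket, at (-7, 0, 60) in the stand's frame. Head 12 thick along the axis (stand x -13..-1), 24 across flats, 27.7 across corners. A fixed washer, 24 diameter, 8 thick, lies between it and the bracket. x axis = bolt axis. A 22 wide pad centred on the gap (stand x 0) covers 10 mm of it
- bolt (a joint): turn of the bolt (rad), grows as the driver drags it about the stand's +x. At 0 and every 1.047 two flats face the stand's +-y. Left alone it creeps at about 0.05 rad/s under 0.1 N m; stiff to turn (2 N m s/rad), so the jaws do not square it up. Gripped along the stand's y with 25 N or more, on flats or corners (24 to 27.7 wide), it stops within about a second
- callipers: steel outside callipers hanging astride the peg, 0.12 kg: two bowed legs 8 thick (x), 84 wide over all (y), y along the stand's y. Origin midway between the lower ends of the tips, z up; 29 clear between the tips; crown underside at z 65 rests on the peg. As they hang the origin is 16 above the table. Lift straight up: the tips must pass 85 to clear the bracket.
- tab (a point): centre of the callipers' yellow grip, 24 (y) x 10 (x) x 36 high, 90 above the callipers' origin (grip z 72..108 there); as they hang it stands 88 to 124 above the table, clear above the bracket and rail
- callipers_mid (a point): middle of the callipers, 45 above their origin
- basket: loose orange open basket, 220 (x) x 150 (y) x 60 high, walls and floor 5 thick, origin at the centre of its underside; stands left or right of the stand, swapped with the sherd tray
- sherd_tray: grey tray 200 (x) x 140 (y) x 25 high full of small sherds, origin at the centre of its underside; leave alone
- glue: white glue bottle with red cap, 32 diameter, 75 high, upright, origin at the centre of its underside; leave alone
- big_sherd: large flat terracotta sherd, about 75 x 75 x 10, origin on its underside; leave alone
Mind the look-alikes: they are no part of the job. What is shaped like the stand but purple or turquoise is not meant.

How it is judged (in metres and radians):
On the way, in this order (a step that is already met when the one before it is completed fails the run):
1. the callipers are lifted off the peg and up out of the gap (height (world z) of callipers above 0.087 m and contact force between callipers and stand below 0.05 N), for 0.1 s.
2. the callipers are in the basket, let go and at rest (x of callipers_mid in the frame of basket between -0.11 and 0.11 m and y of callipers_mid in the frame of basket between -0.075 and 0.075 m and height (world z) of callipers_mid below 0.075 m and contact force between callipers and the fingers below 0.05 N and linear speed of callipers below 0.05 m/s), for 0.2 s.
At the end, for the whole second after the job is handed in: The callipers are inside the basket at rest, the basket upright; the fingers press on the bolt head with over 16 N in all, the TCP within 22 mm of its centre and 9 mm of the bolt axis sideways (stand y), and the bolt turns slower than 0.01 rad/s (x of callipers_mid in the frame of basket between -0.11 and 0.11 m and y of callipers_mid in the frame of basket between -0.075 and 0.075 m and height (world z) of callipers_mid below 0.075 m and linear speed of callipers below 0.05 m/s and angle between basket's own z axis and vertical below 0.2 rad and contact force between the fingers and bolt above 16 N and distance between the grasp point and bolt_head below 0.022 m and velocity of joint bolt between -0.01 and 0.01 rad/s and y of the grasp point in the frame of stand between -0.009 and 0.009 m); the arm keeps its last pose, push and grip.
It fails at once if the sherd tray is moved more than 25 mm (distance of sherd_tray from where it was at the start of the episode above 0.025 m).
It fails at once if the glue bottle is moved more than 25 mm (distance of glue from where it was at the start of the episode above 0.025 m).
It fails at once if the glue bottle is tipped (angle between glue's own z axis and vertical above 0.5 rad).
It fails at once if the big sherd is moved more than 25 mm (distance of big_sherd from where it was at the start of the episode above 0.025 m).
It also fails if it takes over 48 s, if anything falls off the work surface, if the arm or the gripper's body presses on something with over 40 N, if the wrist force passes 120 N, or if a joint passes its speed limit or range.

## Robot

A 6-joint arm with a two-finger parallel gripper is mounted at the origin on the work surface. World frame = base frame: x ahead of the robot, y to its left, z up, the work surface at z = 0. Lengths are in mm, angles in degrees, forces in N, time in s.
With the tool pointing down it reaches from about 325 to 900 mm from the base axis. Payload 6.1 kg.
Tool frame: the origin (TCP) lies between the finger pads, 19 mm behind the fingertips; this is the grasp point; z points along the fingers, y is the line along which they close (so a half turn about z gives the same grasp; the last joint's range is limited). The gripper opens to 87 mm and grips with 3 to 60 N. Pads are 19 mm wide; open, the fingers measure 117 mm over their backs; the gripper's body (75 mm by 190 mm) begins 51 mm behind the grasp point.
Start: joints at [-79.761, 12.628, 87.462, -0, 79.91, -7.225], TCP at [187.557, -596.186, 241.238] pointing down, gripper open.
Joint ranges: [-170.65, 170.65], [-52.31, 119.04], [5.05, 147.46], [-71.25, 251.25], [11.57, 151.72], [-153.62, 153.62]. Speed limits (degrees/s): [147.25, 147.25, 172.46, 180, 180, 180].

## Interface

Orientations are given as [roll, pitch, yaw] about the fixed x, y, z axes, in that order (R = Rz(yaw) Ry(pitch) Rx(roll)).
In Python, from station import move_pose, move_l, set_joints, gripper_to, hold, ik, snapshot, MotionError, job_done, get_clock, get_joint_positions, get_qd, get_joint_torque, get_ee_pos, get_eef_rot, get_force, get_torque, get_opening, get_gripper_force gives the robot as it stands. The module is installed in compiled form; this text tells all that it offers. Calls block until the motion is done:
- move_pose(position, orientation): joint-space move of the TCP to a pose.
- move_l(position, rot=None, v=150, threshold=None): straight line of the TCP; rot=None keeps the orientation; v is the mean speed in mm/s. With threshold (N) it stops when the force on the tool has changed by that much, and returns True; else False.
- set_joints(angles): joint-space move.
- gripper_to(opening): opening from 0.0 (shut) to 1.0 (fully open); the grip force is fixed at half the most; returns when the fingers have stopped.
- hold(seconds).
- ik(position, orientation): joint angles nearest the present ones, or None.
- snapshot(name): name is "side" or "top" or "wrist"; returns a dict with "image" (400x640x3 uint8, blue, green, red), "range_z" (400x640 float32, mm along the optical axis (not along the pixel's ray), 0 where there is no reading), "mtx" (3x3 intrinsics, pixels), "distortion" ([k1, k2, p1, p2, k3] as OpenCV has them; the pictures are not rectified), "R" (3x3) and "t" (3): a world point X has camera coordinates R X + t. Camera axes: x right, y down, z forward; pixel columns grow to the right and rows downward; lengths in mm; the calibration is good to about 2 mm. A picture is of the moment at which its call begins.
A pose or a line that the arm cannot do raises MotionError and nothing moves.
- job_done(): hands the job in; it is judged then, once.
Readings, each from a call of its own:
- get_clock(): time.
- get_joint_positions(): joint angles.
- get_qd(): joint speeds.
- get_joint_torque(): joint torques, N m.
- get_ee_pos(): TCP position.
- get_eef_rot(): TCP orientation.
- get_force(): force on the tool from outside, world axes, zero at the start.
- get_torque(): the same for the moment, N m.
- get_opening(): opening from 0.0 (shut) to 1.0 (fully open).
- get_gripper_force(): force on a finger pad.
Only numpy, scipy, OpenCV 4.12 (cv2) and the standard library are available. Lean on these libraries where they do the work, as an engineer would, in place of code of your own. Each camera call takes 0.05 s, during which the arm holds its last target. There are 200 camera calls.

## Working session

There is one attempt and no reset: what is moved stays moved. The work goes in short steps, each a Python script; the robot and the scene stay as the last script left them, time stands still between calls to the robot, and variables do not carry over. Pictures are saved under pics/ and viewed, at most 10 in all, crops included, and the job is handed in when it is done.

```bash
mkdir -p pics; ls; python3 - <<'E'
from station import *
import cv2, numpy as np
for n in ("top","side"):
    s=snapshot(n); cv2.imwrite(f"pics/{n}0.png",s["image"]); np.savez(f"{n}0.npz",**s)
    print(n,s["R"].round(3).tolist(),np.round(s["t"],1).tolist(),np.round(s["distortion"],3), (s["range_z"]>0).mean())
print(get_clock())
E
```

```text
pics
top [[0.026, -1.0, 0.015], [-0.985, -0.029, -0.169], [0.169, -0.011, -0.986]] [-141.9, 563.0, 1318.4] [-0.064  0.     0.     0.     0.   ] 0.996078125
side [[-0.911, -0.412, -0.011], [-0.232, 0.535, -0.813], [0.341, -0.738, -0.583]] [467.4, 260.5, 903.8] [-0.095  0.     0.     0.     0.   ] 0.9960390625
0.1
```

View pics/top0.png

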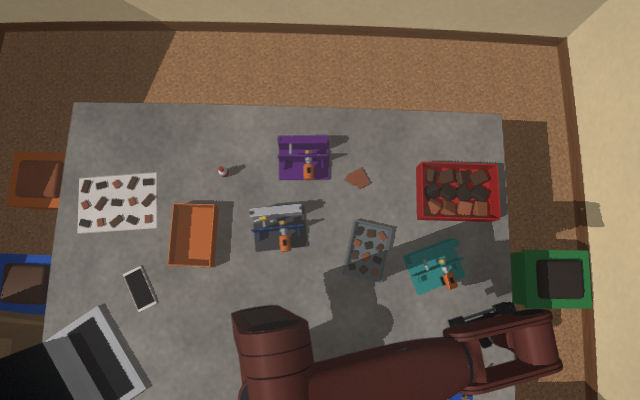

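View pics/side0.png

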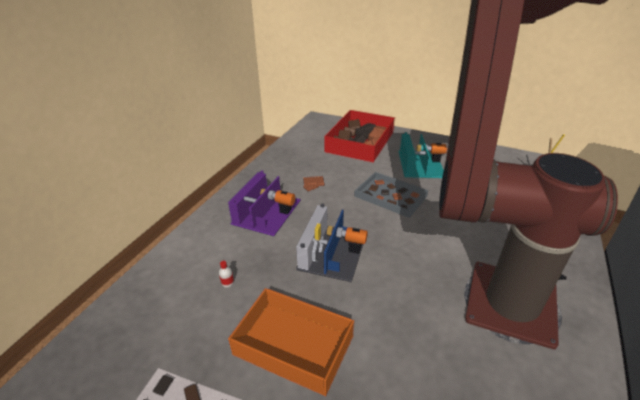

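The top view shows the blue stand at about (280,227), with the orange basket to its left at (193,235). The tray is at (370,250), the glue at (223,171) and the big sherd at (358,178). Next I'll locate the stand and basket from the depth cloud.

```bash
cat > h.py <<'E'
import numpy as np, cv2
def cloud(s):
    """world xyz map (400,640,3) in mm, nan where no reading"""
    z=s["range_z"].astype(float); h,w=z.shape
    u,v=np.meshgrid(np.arange(w),np.arange(h))
    p=cv2.undistortPoints(np.stack([u,v],-1).reshape(-1,1,2).astype(np.float64),s["mtx"],s["distortion"]).reshape(h,w,2)
    c=np.dstack([p*z[...,None],z]); c[z<=0]=np.nan
    return (c-s["t"])@s["R"]     # R^T (c-t)
def masks(s):
    hsv=cv2.cvtColor(s["image"],cv2.COLOR_BGR2HSV); H,S,V=[hsv[...,i].astype(int) for i in range(3)]
    return dict(orange=(H>=5)&(H<=16)&(S>150)&(V>70),blue=(H>=102)&(H<=118)&(S>120)&(V>30),yellow=(H>=20)&(H<=33)&(S>130)&(V>70))
E
python3 - <<'E'
import numpy as np,cv2
from h import *
for n in("top","side"):
    s=dict(np.load(n+"0.npz")); P=cloud(s); M=masks(s)
    X,Y,Z=[P[...,i] for i in range(3)]
    roi=(X>350)&(X<800)&(Y>-100)&(Y<400)
    for k,lo,hi in(("blue",60,100),("yellow",60,140),("orange",45,75)):
        m=M[k]&roi&(Z>lo)&(Z<hi); q=P[m]
        nl,lab,st,_=cv2.connectedComponentsWithStats(m.astype(np.uint8))
        for i in range(1,nl):
            if st[i,4]>8: q=P[lab==i]; print(n,k,st[i].tolist(),q.min(0).round(),q.max(0).round(),np.median(q,0).round(),cv2.minAreaRect(q[:,:2].astype(np.float32)))
E
```

```text
top yellow [259, 217, 7, 4, 25] [485.  46.  91.] [494.  67. 130.] [489.  57. 122.] ((490.3424987792969, 56.58481216430664), (7.761838436126709, 20.742694854736328), 5.892139911651611)
top orange [304, 165, 7, 15, 54] [642. -99.  53.] [693. -76.  75.] [660. -81.  72.] ((667.4910278320312, -87.4053726196289), (50.99245071411133, 21.43950653076172), 2.0293021202087402)
top orange [172, 203, 43, 56, 169] [353. 236.  47.] [543. 386.  67.] [496. 241.  58.] ((447.6732482910156, 310.4504699707031), (189.6941375732422, 149.7894287109375), 0.1806761473417282)
top orange [171, 215, 2, 9, 9] [470. 382.  55.] [499. 385.  64.] [485. 384.  59.] ((484.5770568847656, 383.1976013183594), (3.0473227500915527, 28.610858917236328), 89.1001205444336)
top orange [280, 237, 9, 15, 37] [384. -29.  65.] [433.  -2.  75.] [415.  -7.  71.] ((408.5882568359375, -15.88966178894043), (47.8835334777832, 27.617631912231445), 1.4019068479537964)
side blue [324, 211, 19, 50, 173] [454. -69.  60.] [478. 100.  89.] [462.  45.  80.] ((467.5003967285156, 15.662796020507812), (5.669919490814209, 170.4835968017578), 7.570436954498291)
side yellow [315, 224, 6, 16, 78] [488.  47.  90.] [497.  71. 127.] [491.  66. 112.] ((493.20819091796875, 58.857826232910156), (8.732006072998047, 23.788320541381836), 4.659763813018799)
side orange [275, 195, 20, 11, 136] [645. -99.  46.] [697. -71.  75.] [666. -76.  65.] ((667.8924560546875, -77.87828826904297), (57.48253631591797, 22.814197540283203), 22.669898986816406)
side orange [345, 232, 22, 12, 166] [387. -22.  46.] [440.   6.  75.] [412.  -2.  66.] ((412.76129150390625, -3.743917465209961), (55.770999908447266, 19.40833854675293), 19.76032066345215)
side orange [229, 289, 115, 91, 1261] [350. 236.  45.] [546. 388.  65.] [466. 337.  56.] ((447.99920654296875, 312.3288879394531), (151.32810974121094, 195.77980041503906), 89.79644775390625)
```

The stand is at about (490,0), with a yaw of about 5-7°. I'll refine this with a wrist view from above.

```bash
python3 - <<'E'
from station import *
import cv2, numpy as np
from h import *
print(get_eef_rot())
for yaw in (6,186,-174):
    print(yaw, ik([480,15,330],[180,0,yaw]))
move_pose([480,15,330],[180,0,6])
s=snapshot("wrist"); cv2.imwrite("pics/w1.png",s["image"]); np.savez("w1.npz",**s)
print(get_clock(),get_eef_rot()); print(s["R"].round(3),s["t"])
s=snapshot("top"); cv2.imwrite("pics/t1.png",s["image"]); np.savez("t1.npz",**s)
P=cloud(s);M=masks(s);X,Y,Z=[P[...,i] for i in range(3)]
q=P[M["orange"]&(X>250)&(X<600)&(Y>200)&(Y<420)&(Z>52)&(Z<68)]; print(q.min(0),q.max(0),cv2.minAreaRect(q[:,:2].astype(np.float32)))
E
```

```text
[-1.79901870e+02 -1.21538655e-02  1.74618598e+01]
6 [-7.63007612e+00 -1.02033969e+01  1.01232521e+02 -2.54444375e-14
  8.89708758e+01  7.63699239e+01]
186 [  -7.63007612  -10.20339693  101.23252114    0.           88.97087579
 -103.63007612]
-174 [  -7.63007612  -10.20339693  101.23252114    0.           88.97087579
 -103.63007612]
2.575 [1.79995230e+02 2.10333493e-02 5.93715664e+00]
[[ 0.103 -0.995 -0.   ]
 [-0.95  -0.099  0.295]
 [-0.293 -0.03  -0.956]] [-35.15441745 396.60442193 617.61183248]
[325.70015291 256.10862206  52.77094415] [542.75198508 386.41730634  66.2740675 ] ((434.07574462890625, 321.6142578125), (130.1347198486328, 216.91647338867188), 89.76817321777344)
```

View pics/w1.png

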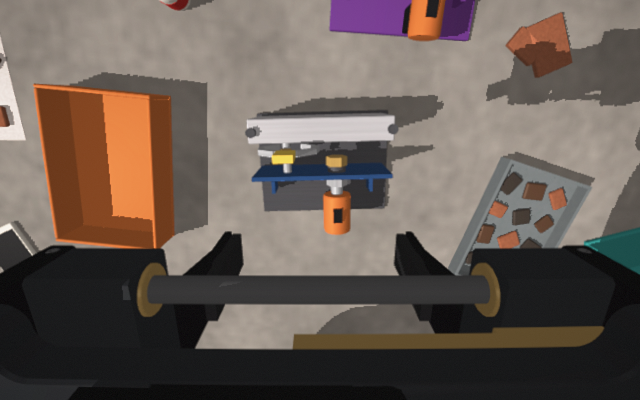

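The wrist view shows the rail at rows 115-140 and the bracket at row 172. The yellow grip is at (284,158), the brass head at (336,161) and the basket at (105,165). Now I'll fit the pose.

```bash
cat > fit.py <<'E'
import numpy as np,cv2
from h import *
def fit(s,v=True):
    P=cloud(s);M=masks(s);X,Y,Z=[P[...,i] for i in range(3)]
    near=(abs(X-495)<80)&(abs(Y-20)<130)
    q=P[near&(abs(Z-85)<5)&~M["yellow"]]
    # rail points: far side; rail top rect
    out={}
    m=near&(abs(Z-85)<4)&(X>500); 
    n,lab,st,_=cv2.connectedComponentsWithStats(m.astype(np.uint8)); i=1+st[1:,4].argmax(); r=P[lab==i]
    out["rail"]=(cv2.minAreaRect(r[:,:2].astype(np.float32)),np.median(r[:,2]))
    m=near&M["blue"]&(abs(Z-85)<4); b=P[m]
    out["blue"]=(cv2.minAreaRect(b[:,:2].astype(np.float32)),np.median(b[:,2]),len(b), np.degrees(np.arctan(-np.polyfit(b[:,1],b[:,0],1)[0])))
    t=P[near&M["yellow"]&(Z>95)]; out["tab"]=(len(t),t.min(0).round(1),t.max(0).round(1))
    t=t[t[:,2]>t[:,2].max()-3]; out["tabtop"]=(len(t),t.mean(0).round(1),cv2.minAreaRect(t[:,:2].astype(np.float32)))
    if v:
        for k,x in out.items(): print(k,x)
    return out
if __name__=="__main__":
    s=dict(np.load("w1.npz")); fit(s); P=cloud(s)
    X,Y,Z=[P[...,i] for i in range(3)]
    print("head",P[161,336],P[157:166:4,328:346:6].round(0).tolist())
    o=P[masks(s)["orange"]&(abs(Y-320)<110)&(abs(X-430)<140)&(Z>52)&(Z<68)];print("basket",cv2.minAreaRect(o[:,:2].astype(np.float32)),np.median(o[:,2]))
    d=P[masks(s)["orange"]&(abs(Y-20)<60)&(X<450)&(Z>40)];print("driver",d.min(0),d.max(0))
    im=cv2.resize(s["image"][90:250,230:410],None,fx=4,fy=4,interpolation=cv2.INTER_CUBIC)[:600]; cv2.imwrite("pics/w1c.png",im)
E
python3 fit.py
```

```text
rail (((525.9508056640625, 16.101158142089844), (34.984710693359375, 179.93222045898438), 7.406040668487549), np.float64(84.84132526914694))
blue (((468.9150390625, 9.26251220703125), (6.327866554260254, 176.8376007080078), 7.304568767547607), np.float64(84.7577737765719), 692, np.float64(7.350360754637959))
tab (285, array([488.7, -52.9,  98.2]), array([520.9,  68.2, 412.2]))
tabtop (3, array([508.3, -19.4, 411.1]), ((508.4735412597656, -20.22478485107422), (0.32475781440734863, 17.00130271911621), 9.168057441711426))
head [488.99586961  -7.76557086  72.11622585] [[[492.0, 3.0, 64.0], [494.0, -5.0, 70.0], [495.0, -12.0, 72.0]], [[487.0, 2.0, 65.0], [489.0, -5.0, 73.0], [490.0, -13.0, 73.0]], [[481.0, 1.0, 64.0], [484.0, -6.0, 73.0], [485.0, -13.0, 73.0]]]
basket ((437.74578857421875, 310.9451904296875), (152.205078125, 219.98016357421875), 89.8148422241211) 58.924664831131125
driver [388.37482378 -37.19211435  50.6411223 ] [445.41909129   2.32967634  81.70308353]
```

View pics/w1c.png

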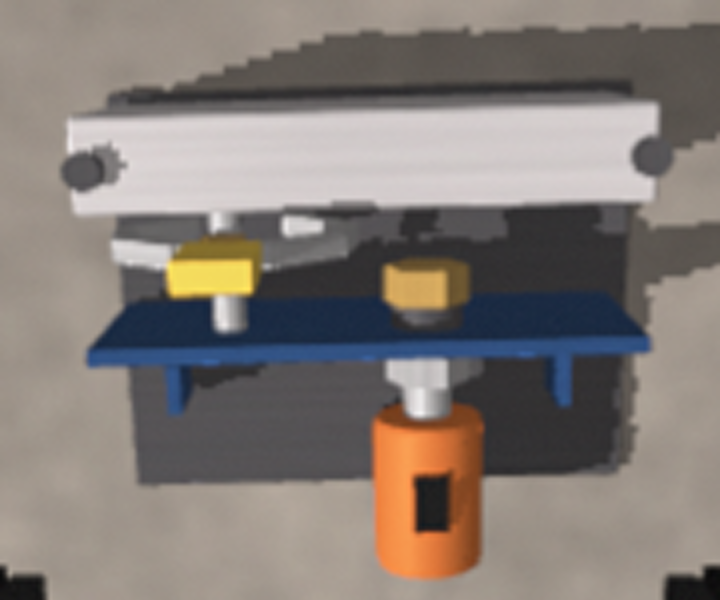

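```bash
python3 - <<'E'
import numpy as np,cv2
from h import *
s=dict(np.load("w1.npz"));P=cloud(s);M=masks(s);X,Y,Z=[P[...,i] for i in range(3)]
o=np.array([494.7,-7.8]);a=np.radians(7.35);R=np.array([[np.cos(a),-np.sin(a)],[np.sin(a),np.cos(a)]])
S=np.dstack([(P[...,:2]-o)@R,Z])
roi=np.zeros(Z.shape,bool);roi[145:172,265:302]=1
m=roi&(Z>85)&(Z<135)&(abs(S[...,1]-64)<30)&(abs(S[...,0])<20)&M["yellow"];q=S[m]
print(len(q),q.min(0).round(1),q.max(0).round(1))
t=q[q[:,2]>q[:,2].max()-3];print(len(t),t.mean(0).round(1),cv2.minAreaRect(t[:,:2].astype(np.float32)))
m2=(abs(Z-85)<3)&(S[...,0]>15)&(S[...,0]<60)&(S[...,1]>-60)&(S[...,1]<90);r=S[m2]
print("rail x",np.percentile(r[:,0],[0,1,50,99,100]).round(1))
b=S[(abs(Z-85)<3)&M["blue"]&(abs(S[...,0]+24)<12)];print("blue",np.percentile(b[:,0],[1,50,99]),b[:,1].min(),b[:,1].max())
h=S[(abs(S[...,1])<25)&(S[...,0]>-14)&(S[...,0]<2)&(Z>62)&(Z<80)];print("head",h.min(0).round(1),h.max(0).round(1),h.mean(0).round(1))
c=S[(Z>25)&(Z<90)&(S[...,0]>-19)&(S[...,0]<19)&(abs(S[...,1]-64)<48)&~M["yellow"]&~M["blue"]]
print("legs",c.min(0).round(1),c.max(0).round(1));L=c[c[:,1]>85];L2=c[(c[:,1]<50)];print(L.mean(0),L2.mean(0),len(L),len(L2))
E
```

```text
283 [ 2.9 51.5 89.8] [ 13.5  75.5 126.4]
130 [  8.4  63.7 124.1] ((8.320963859558105, 63.365055084228516), (9.639361381530762, 23.945947647094727), 1.2913684844970703)
rail x [21.3 21.8 36.8 51.2 51.6]
blue [-26.30392175 -23.13075665 -20.43766431] -68.19921156077062 108.63925347471906
head [-14.  -13.   62.3] [-0.4 11.  73.7] [-6.6 -0.6 69.4]
legs [-16.9  22.2  25.3] [ 18.9 104.4  89.8]
[ 9.59638331 93.12603335 59.56301059] [ 9.29467397 36.21467432 66.89560333] 144 216
```

```bash
python3 - <<'E'
from station import *
import cv2, numpy as np
o=np.array([494.7,-7.8]);a=np.radians(7.35);R=np.array([[np.cos(a),-np.sin(a)],[np.sin(a),np.cos(a)]])
t=o+R@[8.3,63.4]; yaw=[180,0,7.35]
gripper_to(0.6)
move_pose([*t,180],yaw); print(get_clock(),get_force())
hit=move_l([*t,110],v=100,threshold=8); print("hit",hit,get_ee_pos())
if not hit:
    gripper_to(0.0); print("grip",get_opening()*87,get_gripper_force(),get_force())
    move_l([*t,235],v=120); print(get_clock(),get_opening()*87,get_gripper_force(),get_force(),get_ee_pos())
    s=snapshot("wrist"); cv2.imwrite("pics/w2.png",s["image"])
E
```

```text
4.1667 [ 0.27621552 -0.15433325 -0.09174492]
hit False [495.48529567  56.04650069 110.77550533]
grip 23.668246292992016 29.97907835058868 [ 1.12238763 -0.71930605  1.14878274]
6.8167 23.61322267670186 29.97937588021159 [-0.34454687 -1.03340493 -0.37342021] [494.18569376  56.15367598 233.94248467]
```

View pics/w2.png

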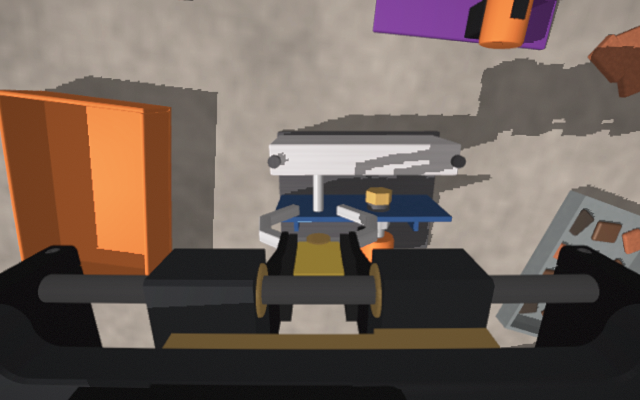

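The grip is held between the fingers at (320,255), with both legs clear above the bracket. Next I'll set the callipers in the basket.

```bash
python3 - <<'E'
from station import *
import cv2, numpy as np
b=[437.7,311]
p=get_ee_pos()
move_pose([*b,235],[180,0,0]); print(get_clock(),get_ee_pos(),get_gripper_force())
hit=move_l([*b,99],v=90,threshold=4); print("hit",hit,get_ee_pos(),get_force())
gripper_to(0.75); hold(0.2)
move_l([*b,260],v=150); hold(0.3)
print(get_clock(),get_opening())
s=snapshot("wrist"); cv2.imwrite("pics/w3.png",s["image"]);np.savez("w3.npz",**s)
E
```

```text
7.8833 [437.95496468 310.25705615 234.69028832] 29.979300051927567
hit False [438.18922338 311.26179866  99.70159531] [-0.31641046  0.31657891 -2.34825393]
12.225 0.7471756711180431
```

View pics/w3.png

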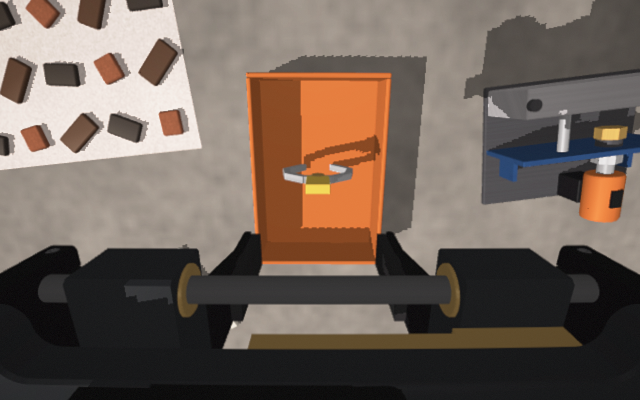

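The callipers stand in the middle of the basket at (318,180), let go. Next is the bolt.

```bash
python3 - <<'E'
from station import *
import cv2, numpy as np
g=[495.2,-7.7]; rot=[180,0,7.35]
gripper_to(0.54)
move_pose([*g,200],rot); move_l([*g,130],v=100); print(get_clock(),get_ee_pos(),get_force())
hit=move_l([*g,60],v=60,threshold=8); print("hit",hit,get_ee_pos(),get_force())
if not hit:
    gripper_to(0.0); print("grip",get_opening()*87,get_gripper_force(),get_force())
    hold(1.5); print(get_clock(),get_opening()*87,get_gripper_force(),get_force(),get_ee_pos(),get_eef_rot())
for n in ("side","top"):
    s=snapshot(n); cv2.imwrite(f"pics/{n}4.png",s["image"][180:400] if n=="side" else s["image"]); np.savez(n+"4.npz",**s)
E
```

```text
15.025 [495.71806441  -7.64821983 130.56361372] [ 0.17362485 -1.30936818  0.34283124]
hit False [495.62738047  -7.7579829   60.45234567] [ 0.15973931  0.60710913 -0.68981009]
grip 23.016590255890794 29.885084854468005 [-0.15481351 -0.21614981  1.598767  ]
18.3917 23.512030894216355 29.830399368838698 [ 0.22747211 -3.79207057  4.17935803] [495.32200413  -7.79337299  60.1102289 ] [ 1.79987812e+02 -1.28170371e-02  7.35151702e+00]
```

View pics/side4.png

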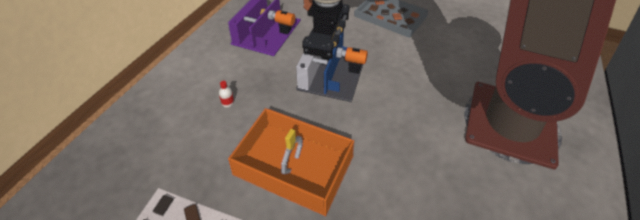

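The fingers are on the head, and the callipers stand upright in the basket at (291,150). I'll check that the grip has settled and the bolt has stopped.

```bash
python3 - <<'E'
from station import *
import numpy as np
for i in range(5):
    print(get_clock(),round(get_opening()*87,3),round(get_gripper_force(),2),get_force().round(2) if hasattr(get_force(),'round') else get_force(),np.round(get_torque(),3)); hold(0.4)
E
```

```text
18.4917 23.345 29.83 [-0.17 -2.73  4.21] [-0.405  0.167 -0.052]
18.8917 23.667 29.82 [-0.69 -3.69  3.84] [-0.466  0.096  0.024]
19.2917 23.401 29.81 [-0.19 -4.17  5.24] [-0.538  0.109  0.039]
19.6917 23.371 29.81 [-0.67 -4.62  5.67] [-0.654  0.144 -0.049]
20.0917 23.463 29.81 [-0.31 -5.04  5.12] [-0.621  0.059 -0.017]
```

Fy and Fz are still drifting slightly, so I'll watch whether they level off before handing in.

```bash
python3 - <<'E'
from station import *
import numpy as np
for i in range(7):
    F=[];T=[];O=[]
    for _ in range(10): F.append(get_force());T.append(get_torque());O.append(get_opening()*87);hold(0.05)
    print(round(get_clock(),2),np.mean(O).round(3),np.mean(F,0).round(2),np.mean(T,0).round(3),np.round(get_ee_pos(),2))
print(get_eef_rot())
E
```

```text
20.99 23.26 [-0.34 -4.22  4.9 ] [-0.617  0.118  0.018] [495.3   -7.76  60.07]
21.49 23.394 [-0.4  -4.58  5.21] [-0.603  0.086  0.028] [495.29  -7.77  60.07]
21.99 23.261 [ 0.03 -4.28  5.4 ] [-0.606  0.084  0.028] [495.29  -7.76  60.06]
22.49 23.348 [-0.2  -4.53  5.16] [-0.608  0.089  0.029] [495.29  -7.76  60.07]
22.99 23.228 [-0.31 -4.46  4.93] [-0.617  0.088  0.003] [495.33  -7.76  60.1 ]
23.49 23.258 [-0.23 -4.4   5.34] [-0.628  0.093  0.021] [495.29  -7.77  60.07]
23.99 23.297 [-0.15 -4.26  5.3 ] [-0.623  0.081  0.032] [495.3   -7.76  60.09]
[ 1.79991736e+02 -1.06441098e-02  7.35196062e+00]
```

The forces have levelled off with the grip steady at 30 N, so the bolt is held. I'm handing in.

```bash
python3 -c "
from station import *
print(job_done(),get_clock())"
```

```text
the job is handed in; nothing more can be done
the job is handed in; nothing more can be done
```

I handed the job in at about 24 s: the callipers stand in the orange basket, and the bolt head is gripped at about 30 N. The forces had levelled off, so the bolt looks stopped, but I couldn't read its speed directly and no verdict came back.

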